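# Put the spatula away flat in the cutlery tray

### The job

First swing the lamp's arm to the left, away from over the cutlery tray, until it is parked along the tray's back side. Then take the wide-headed spatula from its sloping stand and lay it gently, without letting it drop, flat in the tray's wide compartment, its head in the broad bay and its handle end in the narrow notch. Leave everything else as it is.

Things in the scene. Friction and masses are not known exactly. Their poses are not given: they have to be found in the camera images.
- spatula: Spatula to put away, 260 mm long, about 90 g: wooden bar handle 190 x 20 wide x 16 thick, flat grey square-ended head 80 x 60 wide x 6 thick, undersides in one plane (z=0). Origin: underside of the handle on its centre line, 120 mm from handle end, 140 from head tip, 20 from the centre of mass. x: from head to handle end, y: across, z: out of its upper face. Starts sloping in a stand cradle.
- spatula_tip (a point): middle of the underside edge of the spatula's head tip
- spatula_end (a point): middle of the underside edge of the spatula's handle end
- stand: Dark wooden utensil stand, fixed. Base 220 x 180 x 10 mm, origin under its centre, x away from the robot (turned up to 17 degrees), z up. Two cradles at y = -45 and +45 mm hold a utensil each, sloping 40 degrees: the handle rises towards the stand's +x, its end up to 205 mm high. Which utensil is in which cradle varies.
- cradle_a (a point): origin of the utensil in the cradle at stand y -45: stand (0, -45, 112) mm. In the utensil's axes: the head rests on a sloping board with a lip 14 mm high beyond the tip; at x +60 to +90 mm the handle lies between two prongs 14 mm high, 26 mm apart; from x -50 to +50 it is free on both sides and below. Lift it out along its own z.
- cradle_b (a point): the same for the cradle at stand y +45: stand (0, 45, 112) mm
- spoon: Wooden spoon with the same handle as the spatula but a round head of 46 mm, parallel to it in the other cradle, 90 mm beside it; same origin and axes. To be left there.
- tray: Wooden cutlery tray, fixed, 150 (x) x 292 (y) x 36 mm high, all walls 8 thick and to that height. Origin under its centre, z up, x away from the robot (turned up to 17 degrees); +x is its back side. Nearer the robot a plain lane 48 mm wide with a butter knife; at the back, centre line x=+28 mm, the wide compartment for the spatula, 78 mm wide, y -138 to 138.
- finger_recess (a point): where the spatula's origin belongs: tray (28, -10, 18) mm, spatula x along the tray's -y, z up; 8 mm of play each way. Round it, y -75 to 42, the compartment is a finger recess of the full 78 mm width, its floor only 6 mm above the counter, so fingers can reach 12 mm below the handle.
- pocket_tip (a point): where the spatula's tip point belongs, tray (28, 130, 18) mm: on the floor, 18 mm above the counter, of the broad bay for the head (y 42 to 138, 78 mm wide)
- pocket_end (a point): where the spatula's handle end point belongs, tray (28, -130, 18) mm: on the floor, 18 mm above the counter, of the notch for the handle's end (y -138 to -75, 36 mm wide)
- lamp_arm (a joint): angle of the lamp's level brass arm about its post: 0 points to the tray's -x (towards the robot, over the tray), grows as the head swings left (+y), stops at 1.75 rad; 1.57 is parallel to the tray's back. Parked: over 1.3. Starts at 0 to 0.5. Stiff, stays where left; about 1 N at 140 mm from the post moves it. Can be pushed with closed fingers on the arm's side.
- lamp_pivot (a point): on the axis of the lamp's post, behind the tray, at the height of the arm's centre line, 240 mm above the counter. Post 16 mm thick, hub 26 mm, its top 255 mm high; the arm is 14 x 14 mm.
- lamp_head (a point): on the axis of the lamp shade at the height of the arm's centre line, 220 mm from the pivot. The shade is a cone 70 mm across, from 250 down to 190 mm above the counter.
- butter_knife: butter knife lying in the tray's near lane, 200 mm long; to be left; origin under its middle
- salt_jar: white jar with wooden lid, 60 mm across, 80 high, standing between stand and tray; origin under its centre; to be left
- mug: white mug, 80 mm across, 90 high, left of the stand; origin under its centre; to be left
- pepper_mill: dark wooden pepper mill, 52 mm across, 150 high, behind the salt jar; origin under its centre; to be left

How it is judged:
By the outcome, as a careful person would: the job done as asked, in the order asked, and still so for the second after the job is handed in, with the robot touching nothing.
It also fails if it takes over 64 s, if anything falls off the work surface, if the arm or the gripper's body presses on something with over 40 N, if the wrist force passes 120 N, or if a joint passes its speed limit or range.

### The arm

A 6-joint arm with a two-finger parallel gripper is mounted at the origin on the work surface. World frame = base frame: x ahead of the robot, y to its left, z up, the work surface at z = 0. Lengths are in m, angles in rad, forces in N, time in s.
With the tool pointing down it reaches from about 0.375 to 0.975 m from the base axis. Payload 3.8 kg.
Tool frame: the origin (TCP) lies midway between the tips of the shut fingers; the grasp point (between the pads) lies 19 mm behind it; z points along the fingers, y is the line along which they close (so a half turn about z gives the same grasp; the last joint's range is limited). The gripper opens to 88 mm and grips with 3 to 60 N. Pads are 18 mm wide; open, the fingers measure 123 mm over their backs; the gripper's body (75 mm by 187 mm) begins 45 mm behind the grasp point.
Start: joints at [1.124, 0.264, 1.604, -0, 1.274, -0.037], TCP at [0.269, 0.619, 0.239] pointing down, gripper open.
Joint ranges: [-2.63, 2.63], [-0.94, 2.18], [0.31, 2.57], [-1.31, 4.45], [0, 2.66], [-2.55, 2.55]. Speed limits (rad/s): [2.57, 2.57, 3.14, 3.14, 3.14, 3.14].

### API

Orientations are given as a rotation vector (axis times angle).
In Python, from cell import manip, inverse_kinematics, cams, order gives the robot as it stands. Calls block until the motion is done:
- manip.move_pose(position, orientation): joint-space move of the TCP to a pose.
- manip.move_linear(position, rate=0.15, rot=None): straight line of the TCP; rot=None keeps the orientation; rate is the mean speed in m/s.
- manip.set_joints(angles): joint-space move.
- manip.set_gripper(opening, force=None): finger opening in m; force is the grip in N (None keeps the last); returns when the fingers have stopped.
- manip.dwell(seconds).
- inverse_kinematics(position, orientation): joint angles nearest the present ones, or None.
- manip.state(): the state.
- cams.capture(name): name is "scene" or "side" or "wrist"; returns a dict with "image" (400x640x3 uint8, blue, green, red), "z_map" (400x640 float32, m along the optical axis (not along the pixel's ray), 0 where there is no reading), "intrinsics" (3x3 intrinsics, pixels), "position" and "orientation" of the camera in the world; the wrist camera has in their place "T_tool_cam" (4x4, takes a point from camera to tool coordinates, whose origin is the TCP and whose axes are the flange's). Camera axes: x right, y down, z forward; pixel columns grow to the right and rows downward; lengths in m; the calibration is good to about 2 mm. A picture is of the moment at which its call begins: read the wrist's pose just before it.
A pose or a line that the arm cannot do raises manip.IKError and nothing moves.
- order.close_job(): hands the job in; it is judged then, once.
The state is a dict: "clock": time; "joint_pos": joint angles; "joint_velocities": joint speeds; "tau": joint torques, N m; "tool_pos": TCP position; "tcp_rot": TCP orientation; "contact_force": force on the tool from outside, world axes, zero at the start; "moment": the same for the moment, N m; "gripper_width": finger opening in m; "grasp_force": force on a finger pad.
Only numpy, scipy, OpenCV 4.12 (cv2) and the standard library are available. Lean on these libraries where they do the work, as an engineer would, in place of code of your own. Each camera call takes 0.05 s, during which the arm holds its last target. There are 200 camera calls.

## Working session

There is one attempt and no reset: what is moved stays moved. The work goes in short steps, each a Python script; the robot and the scene stay as the last script left them, time stands still between calls to the robot, and variables do not carry over. Pictures are saved under pics/ and viewed, at most 10 in all, crops included, and the job is handed in when it is done.

```bash
ls; mkdir -p pics; python3 - <<'E'
from cell import manip,cams
import cv2,pickle,numpy as np
s=manip.state();print(s)
for n in("scene","side"):
    c=cams.capture(n);cv2.imwrite(f"pics/{n}0.png",c["image"]);pickle.dump(c,open(f"{n}0.pkl","wb"))
    print(n,c["intrinsics"],c["position"],c["orientation"],(c["z_map"]>0).mean())
E
```

```text
pics
{'clock': 0.0, 'joint_pos': array([ 1.12410416e+00,  2.64726667e-01,  1.60537380e+00, -2.67565579e-05,
        1.27374089e+00, -3.68789815e-02]), 'joint_velocities': array([ 5.35102201e-04, -2.43268597e-03,  7.50293605e-07, -2.60390550e-03,
        1.96974512e-03, -1.38968145e-03]), 'tau': array([ 2.75321203e-03, -5.02108669e+01, -3.56887829e+01,  7.28948275e-02,
        2.94256455e-02, -1.78598139e-04]), 'tool_pos': array([0.26862759, 0.61845117, 0.237406  ]), 'tcp_rot': array([-0.63912082, -3.07536834,  0.00343855]), 'contact_force': array([ 0.69755959, -0.135251  , -0.50056366]), 'moment': array([ 0.00122984,  0.01275133, -0.00698328]), 'grasp_force': 0.0, 'gripper_width': 0.08798653148714596}
scene [[386.24382949   0.         327.22590886]
 [  0.         386.24382949 200.39812051]
 [  0.           0.           1.        ]] [1.15779889 0.50344261 0.93416845] [-1.16528779 -2.34654356  0.98107672] 0.9961796875
side [[409.3396937    0.         320.41941839]
 [  0.         409.3396937  203.06088099]
 [  0.           0.           1.        ]] [ 0.2550178  -0.76202689  0.91696241] [-2.25909155  0.38131663 -0.20344504] 0.99592578125
```

View pics/scene0.png

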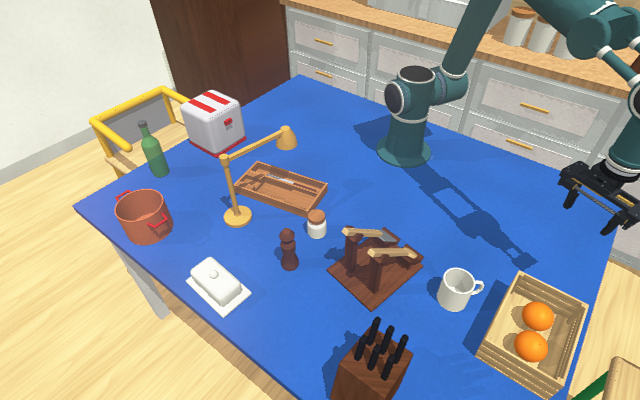

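View pics/side0.png

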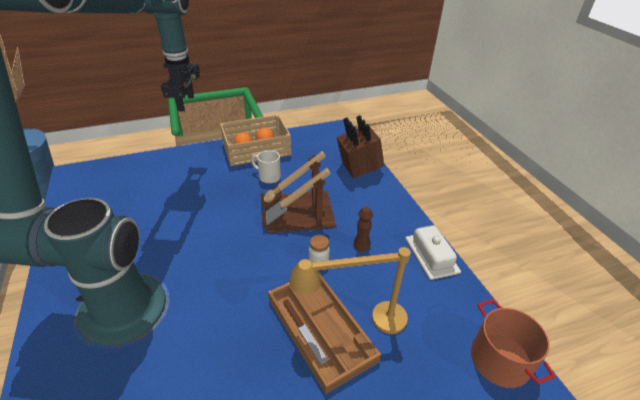

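The scene view shows the lamp hub at (225,158), shade at (287,138), tray around (280,187), and stand around (375,265). In the side view the hub is at (403,255), the shade at (305,275), and the flat grey head at (275,210). So the spatula is in the cradle nearest the tray (cradle_a).

```bash
cat >h.py <<'E'
import numpy as np,cv2,pickle
from scipy.spatial.transform import Rotation as R
def cloud(c):
    K=c["intrinsics"];z=c["z_map"];v,u=np.mgrid[:400,:640]
    p=np.stack([(u-K[0,2])/K[0,0]*z,(v-K[1,2])/K[1,1]*z,z],-1)
    Rm=np.array(c["orientation"]);Rm=Rm if Rm.ndim==2 else R.from_rotvec(Rm).as_matrix()
    w=p@Rm.T+c["position"];w[z==0]=np.nan;return w
def ray(c,uv):
    K=c["intrinsics"];d=R.from_rotvec(c["orientation"]).as_matrix()@[(uv[0]-K[0,2])/K[0,0],(uv[1]-K[1,2])/K[1,1],1]
    return np.array(c["position"]),d/np.linalg.norm(d)
def tri(rs):
    A=0;b=0
    for o,d in rs:
        M=np.eye(3)-np.outer(d,d);A=A+M;b=b+M@o
    x=np.linalg.solve(A,b);return x,[np.linalg.norm((np.eye(3)-np.outer(d,d))@(x-o)) for o,d in rs]
def crop(img,x0,y0,x1,y1,f,name):
    cv2.imwrite(name,cv2.resize(img[y0:y1,x0:x1],None,fx=f,fy=f,interpolation=cv2.INTER_CUBIC))
E
python3 - <<'E'
from h import *
C={n:pickle.load(open(f"{n}0.pkl","rb")) for n in("scene","side")}
crop(C["scene"]["image"],210,110,430,310,3,"pics/sc.png")
crop(C["side"]["image"],250,140,420,390,2.4,"pics/sd.png")
W={n:cloud(c) for n,c in C.items()}
for n,u,v in [("scene",225,158),("scene",287,130),("scene",395,253),("side",403,252),("side",303,264),("side",275,212),("side",320,178),("side",335,300),("scene",100,250),("side",200,230)]:
    print(n,u,v,W[n][v,u].round(3))
for n,w in W.items():
    P=w.reshape(-1,3);P=P[np.isfinite(P).all(1)]
    m=(P[:,2]>.031)&(P[:,2]<.042)&(P[:,0]>.3)&(P[:,0]<.85)&(P[:,1]>-.4)&(P[:,1]<.2)
    print(n,m.sum(),np.percentile(P[m],[2,50,98],axis=0).round(3).tolist(),cv2.minAreaRect(P[m][:,:2].astype(np.float32)*1000))
    m=(P[:,2]>.233)&(P[:,2]<.26)&(P[:,0]>.3)&(P[:,0]<.9)&(P[:,1]>-.4)&(P[:,1]<.2)
    print('lamp',m.sum(),cv2.minAreaRect(P[m][:,:2].astype(np.float32)*1000))
    m=(P[:,2]>.006)&(P[:,2]<.014)&(P[:,0]>.4)&(P[:,0]<.95)&(P[:,1]>.1)&(P[:,1]<.45)
    print('base',m.sum(),cv2.minAreaRect(P[m][:,:2].astype(np.float32)*1000))
E
```

```text
scene 225 158 [ 0.649 -0.245  0.255]
scene 287 130 [ 0.434 -0.203  0.249]
scene 395 253 [0.554 0.267 0.124]
side 403 252 [ 0.643 -0.257  0.256]
side 303 264 [ 0.427 -0.215  0.251]
side 275 212 [0.459 0.176 0.055]
side 320 178 [0.596 0.146 0.179]
side 335 300 [ 0.525 -0.177  0.03 ]
scene 100 250 [ 0.862 -1.293 -0.754]
side 200 230 [ 0.227  0.23  -0.002]
scene 1109 [[0.376, -0.378, 0.031], [0.489, -0.215, 0.036], [0.833, 0.184, 0.041]] ((613.0750122070312, -98.23980712890625), (585.5534057617188, 491.5160827636719), 87.88081359863281)
lamp 569 ((535.8514404296875, -228.48907470703125), (40.57368469238281, 252.62326049804688), 80.60792541503906)
base 2526 ((687.8357543945312, 272.62786865234375), (337.69232177734375, 494.97625732421875), 87.04442596435547)
side 2188 [[0.375, -0.378, 0.031], [0.484, -0.289, 0.036], [0.831, 0.164, 0.041]] ((612.6207275390625, -99.557373046875), (583.9072265625, 493.9695739746094), 87.79505157470703)
lamp 1159 ((532.0103759765625, -240.7369384765625), (38.56229782104492, 256.1245422363281), 79.25)
base 1581 ((628.1837158203125, 263.813232421875), (324.9567565917969, 456.2602233886719), 89.20406341552734)
```

View pics/sc.png

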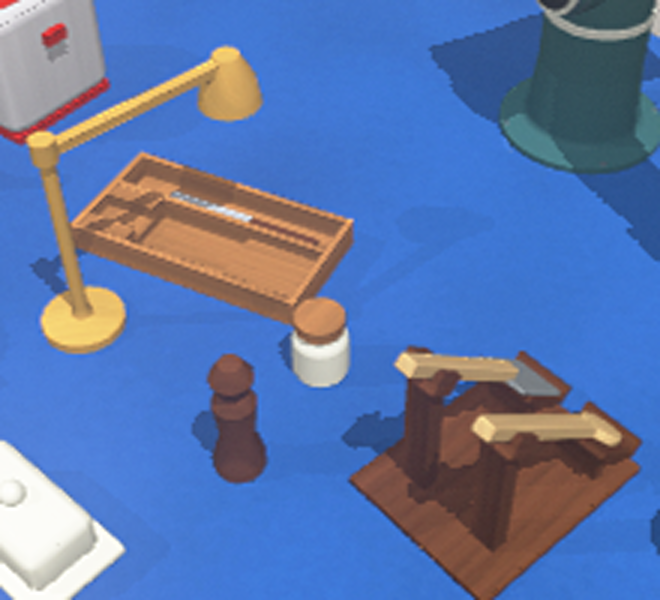

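View pics/sd.png

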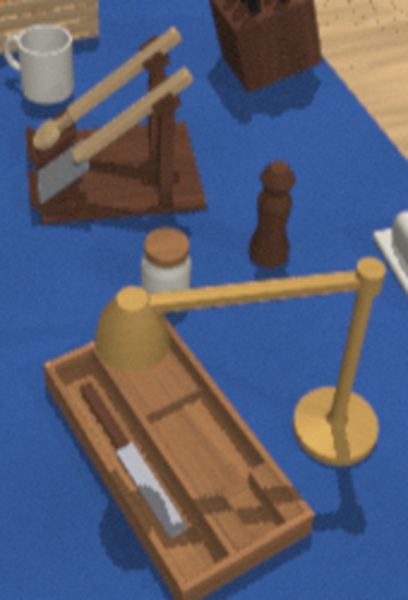

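The crops show the tray's outer top corners. In the scene crop they are (141,155), (352,222), (300,297) and (75,228); in the side crop, (46,366), (312,518) and (183,598). The broad bay is at the +y end. The spatula is in the cradle at stand −y, with handle end at (405,360) in the scene crop and (183,75) in the side crop. The spoon is at +y.

```bash
cat >fit.py <<'E'
from h import *
C={n:pickle.load(open(f"{n}0.pkl","rb")) for n in("scene","side")}
sc=lambda u,v:ray(C["scene"],(210+u/3-.33,110+v/3-.33))
sd=lambda u,v:ray(C["side"],(250+u/2.4-.3,140+v/2.4-.3))
pts={"tray near+y":((352,222),(46,366)),"tray near-y":((141,155),(183,598)),"tray back-y":((75,226),(312,518)),
"hubtop":((41,138),(370,264)),"shade top":((226,52),(131,294)),
"spat end":((405,360),(186,76)),"jar lid":((320,315),(167,245)),"mill top":((231,362),(277,168))}
X={k:tri([sc(*a),sd(*b)]) for k,(a,b) in pts.items()}
for k,(x,e) in X.items():print(k,x.round(4),np.round(e,4))
P=[];Q=[]
for n,c in C.items():
    w=cloud(c).reshape(-1,3);h=cv2.cvtColor(c["image"],cv2.COLOR_BGR2HSV).reshape(-1,3).astype(int)
    m=np.isfinite(w).all(1);P.append(w[m]);Q.append(h[m])
P_=P;P=np.vstack(P);Q=np.vstack(Q)
brown=((Q[:,0]<22)|(Q[:,0]>165))&(Q[:,1]>60)
def rect(m,t):
    p=P[m]
    I=np.zeros((600,1000),np.uint8)
    i=((p[:,0]-.2)*1000).astype(int);j=((p[:,1]+.5)*1000).astype(int);I[i,j]=255
    n,l,s,_=cv2.connectedComponentsWithStats(cv2.dilate(I,np.ones((7,7))))
    for q in np.argsort(-s[1:,4])[:2]+1:
        k=l[i,j]==q;print(t,k.sum(),cv2.minAreaRect(p[k][:,:2].astype(np.float32)*1000))
box=lambda x0,x1,y0,y1,z0,z1:(P[:,0]>x0)&(P[:,0]<x1)&(P[:,1]>y0)&(P[:,1]<y1)&(P[:,2]>z0)&(P[:,2]<z1)
if __name__=="__main__":
    rect(brown&box(.35,.7,-.42,.03,.028,.044),"tray")
    rect(brown&box(.38,.75,.06,.45,.004,.016),"stand")
    # light wood handles
    m=box(.4,.75,.05,.4,.08,.25)&(Q[:,0]>8)&(Q[:,0]<25)&(Q[:,2]>140)&(Q[:,1]>40)
    p=P[m];print(m.sum())
    d=np.array([0,1.])
    y=p[:,1]-0.1*(p[:,0]-.55)
    print(np.histogram(y,20))
E
python3 fit.py
```

```text
tray near+y [ 0.3675 -0.0992  0.0337] [0.0009 0.0009]
tray near-y [ 0.4221 -0.3858  0.0286] [0.0005 0.0005]
tray back-y [ 0.565  -0.3536  0.0307] [0.0026 0.0026]
hubtop [ 0.6467 -0.2529  0.2582] [0.0003 0.0003]
shade top [ 0.4302 -0.2137  0.254 ] [0.0002 0.0002]
spat end [0.6193 0.1494 0.1951] [0. 0.]
jar lid [ 0.5389 -0.0099  0.0793] [0.0011 0.0011]
mill top [0.6813 0.0042 0.1483] [0.0001 0.0001]
tray 3003 ((468.1168212890625, -226.02188110351562), (154.21104431152344, 296.8993225097656), 11.394198417663574)
tray 72 ((678.1528930664062, -9.356010437011719), (24.34337615966797, 39.35343933105469), 66.59774780273438)
stand 3967 ((548.317138671875, 210.56871032714844), (185.99783325195312, 219.86448669433594), 79.03160095214844)
stand 31 ((447.4348449707031, 216.49545288085938), (12.217911720275879, 33.23976135253906), 31.851856231689453)
1127
(array([ 28,  49,  81, 116,  89,  90,  68,  44,   9,   0,   0,   3,  43,
        67,  99,  98,  94,  76,  47,  26]), array([0.13226541, 0.13977111, 0.14727682, 0.15478252, 0.16228823,
       0.16979394, 0.17729964, 0.18480535, 0.19231106, 0.19981676,
       0.20732247, 0.21482817, 0.22233388, 0.22983959, 0.23734529,
       0.244851  , 0.25235671, 0.25986241, 0.26736812, 0.27487382,
       0.28237953]))
```

```bash
cat >>h.py <<'E'
TY=np.deg2rad(11.2);TC=np.array([.468,-.226,0]);PIV=np.array([.6467,-.2529,.24])
def down(ydir):
    y=np.r_[np.asarray(ydir,float)[:2],0];y/=np.linalg.norm(y);z=np.array([0,0,-1.])
    return R.from_matrix(np.c_[np.cross(y,z),y,z]).as_rotvec()
E
cat >lamp.py <<'E'
from h import *
from cell import manip,cams,inverse_kinematics as ik
import sys
def pose(phi,gap,s,z=.225):
    r=np.array([np.cos(phi),np.sin(phi),0]);t=np.array([np.sin(phi),-np.cos(phi),0])
    p=PIV+.14*r-(gap+.0245)*t;p[2]=z;return p,down(s*t)
p0=np.deg2rad(169.8);p1=np.deg2rad(102)
for s in(1,-1):
    for ph in(p0,(p0+p1)/2,p1):
        q=ik(*pose(ph,0,s));print(s,None if q is None else np.round(q,2))
if len(sys.argv)>1:
    s=int(sys.argv[1])
    manip.set_gripper(0.)
    manip.move_pose([.40,.25,.42],down(s*np.array([np.sin(p0),-np.cos(p0),0])))
    p,o=pose(p0,.045,s,.42);manip.move_pose(p,o)
    p,o=pose(p0,.045,s);manip.move_linear(p,.25);print(manip.state()["contact_force"])
    for ph in np.linspace(p0,p1,9):
        p,o=pose(ph,0,s);manip.move_linear(p,.1,o)
        st=manip.state();print(np.rad2deg(ph).round(),st["contact_force"].round(1),st["tool_pos"].round(3))
    p,o=pose(p1,.04,s);manip.move_linear(p,.15,o)
    p[2]=.40;manip.move_linear(p,.3)
    st=manip.state();print(st["clock"])
    for n in("scene","side"):
        c=cams.capture(n);pickle.dump(c,open(n+"1.pkl","wb"));cv2.imwrite(f"pics/{n}1.png",c["image"])
        w=cloud(c);P=w.reshape(-1,3);m=(abs(P[:,2]-.243)<.012)&(np.linalg.norm(P[:,:2]-PIV[:2],axis=1)<.25)
        P=P[m];far=P[np.linalg.norm(P[:,:2]-PIV[:2],axis=1)>.12]
        d=np.median(far,0)-PIV;print(n,len(far),np.median(far,0).round(3),'lamp angle',np.pi+TY-np.arctan2(d[1],d[0]))
E
python3 lamp.py
```

```text
1 [-0.51  0.06  1.86  0.    1.22 -1.9 ]
1 [-0.36  0.05  1.88 -0.    1.22 -1.16]
1 [-0.24  0.14  1.77 -0.    1.22 -0.45]
-1 [-0.51  0.06  1.86 -0.    1.22  1.24]
-1 [-0.36  0.05  1.88 -0.    1.22  1.98]
-1 None
```

```bash
python3 lamp.py 1
```

```text
1 [-0.51  0.06  1.86  0.    1.22 -1.9 ]
1 [-0.36  0.05  1.88 -0.    1.22 -1.16]
1 [-0.24  0.14  1.77 -0.    1.22 -0.45]
-1 [-0.51  0.06  1.86 -0.    1.22  1.24]
-1 [-0.36  0.05  1.88 -0.    1.22  1.98]
-1 None
[ 0.3679775  -0.3975392   0.93351905]
170.0 [ 0.  -0.6  0.2] [ 0.505 -0.252  0.225]
161.0 [ 0.2  0.4 -0.4] [ 0.506 -0.232  0.225]
153.0 [-0.  -0.4 -0.3] [ 0.511 -0.211  0.225]
144.0 [-0.1  0.2 -0.4] [ 0.519 -0.192  0.225]
136.0 [ 0.5  0.1 -0.1] [ 0.529 -0.174  0.225]
127.0 [-0.1 -0.5 -0. ] [ 0.542 -0.157  0.225]
119.0 [-0.3  0.8 -0.3] [ 0.557 -0.143  0.225]
110.0 [1.1 0.1 0.5] [ 0.574 -0.131  0.225]
102.0 [-0.3 -0.6 -0.5] [ 0.593 -0.121  0.225]
10.5417
scene 373 [ 0.613 -0.05   0.246] lamp angle 1.6034550144269744
side 364 [ 0.605 -0.064  0.246] lamp angle 1.5490218627319425
```

```bash
cat >>h.py <<'E'
SY=np.deg2rad(-11.);SC=np.array([.548,.2106,0])
def utensil(SC=SC,SY=SY,y=-.045):
    sx=np.array([np.cos(SY),np.sin(SY),0]);sy=np.array([-np.sin(SY),np.cos(SY),0]);k=np.deg2rad(40)
    ux=np.cos(k)*sx+np.array([0,0,np.sin(k)]);uz=np.cross(ux,sy)
    return SC+y*sy+[0,0,.112],np.c_[ux,sy,uz]
def tool_for(U,s):  # tool y = s*utensil y, tool z = -utensil z
    y=s*U[:,1];z=-U[:,2];return R.from_matrix(np.c_[np.cross(y,z),y,z]).as_rotvec()
def wcap(name):
    from cell import manip,cams
    st=manip.state();c=cams.capture("wrist");T=np.eye(4);T[:3,:3]=R.from_rotvec(st["tcp_rot"]).as_matrix();T[:3,3]=st["tool_pos"]
    T=T@c["T_tool_cam"];c["position"]=T[:3,3];c["orientation"]=R.from_matrix(T[:3,:3]).as_rotvec()
    pickle.dump(c,open(name+".pkl","wb"));cv2.imwrite(f"pics/{name}.png",c["image"]);return c
E
python3 - <<'E'
from h import *
from cell import manip,cams,inverse_kinematics as ik
c=cams.capture("wrist");print(c["T_tool_cam"].round(3),c["intrinsics"][0])
O,U=utensil();g=O-.02*U[:,0]-.008*U[:,2];print(O,g)
Tz=R.from_rotvec([0,0,TY]).as_matrix()
tgt=TC+Tz@[.028,.010,.011];txd=np.array([-0,0,0])
for s in(1,-1):
    rv=tool_for(U,s);pr=down(s*Tz[:,0])  # spatula y = tray +x when x=-tray y
    for p,o in((g,rv),(g+.16*U[:,2],rv),(tgt,pr),(tgt+[0,0,.15],pr),([.42,-.05,.2],pr)):
        q=ik(p,o);print(s,None if q is None else np.round(q,2))
E
```

```text
[[-0.001 -0.947 -0.321  0.084]
 [ 1.    -0.001 -0.    -0.001]
 [-0.    -0.321  0.947 -0.147]
 [ 0.     0.     0.     1.   ]] [327.57710068   0.         319.61129174]
[0.5394136  0.16642678 0.112     ] [0.52942202 0.16836894 0.09301589]
1 [ 0.52 -0.03  2.4  -1.17  0.48  0.14]
1 [ 0.74 -0.39  2.42 -0.78  0.83 -0.18]
1 [-0.45  0.26  2.08 -0.    0.8  -0.65]
1 [-0.45  0.07  1.98 -0.    1.09 -0.65]
1 [-0.18 -0.2   2.16 -0.    1.19 -0.37]
-1 None
-1 None
-1 [-0.45  0.26  2.08 -0.    0.8   2.5 ]
-1 [-0.45  0.07  1.98 -0.    1.09  2.5 ]
-1 None
```

```bash
python3 - <<'E'
from h import *
from cell import manip,cams,inverse_kinematics as ik
Tz=R.from_rotvec([0,0,TY]).as_matrix();O,U=utensil()
manip.move_pose([.47,-.22,.36],down(Tz[:,0]));manip.dwell(.2)
a=wcap("w_tray")
manip.set_gripper(.06)
manip.move_pose([.45,.08,.36],tool_for(U,1))
g=O-.02*U[:,0]-.008*U[:,2]
manip.move_pose(g+.16*U[:,2],tool_for(U,1));manip.dwell(.2)
b=wcap("w_spat");print(manip.state()["clock"])
E
```

```text
14.675
```

View pics/w_tray.png

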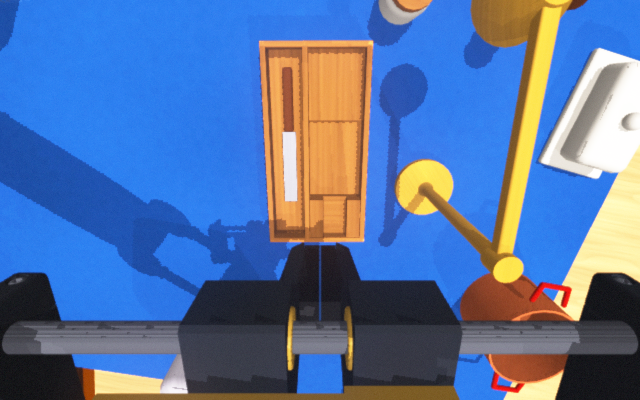

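View pics/w_spat.png

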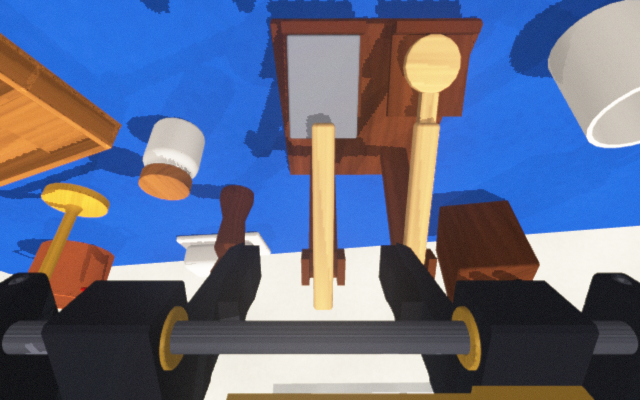

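The tray picture shows outer top corners at (260,42), (373,41), (365,242) and (270,242), with the bay at the top, the recess at rows 121–195 and the notch below. The lamp is parked along the back. In the stand picture the spatula handle runs from (323,124) to (323,309), and the head spans columns 287–359 and rows 34–138.

```bash
python3 - <<'E'
from h import *
a=pickle.load(open("w_tray.pkl","rb"));b=pickle.load(open("w_spat.pkl","rb"))
def onz(c,uv,z):
    o,d=ray(c,uv);return o+d*(z-o[2])/d[2]
cs=[onz(a,u,.036) for u in((260,41),(373.5,41),(365,242),(270,242))]
for c in cs:print("corner",c.round(4))
print("centre",np.mean(cs,0).round(4),"sizes",[np.linalg.norm(cs[i]-cs[i-1]).round(3) for i in range(4)])
for e in((cs[0]-cs[3]),(cs[1]-cs[2])):print("yaw",np.rad2deg(np.arctan2(-e[0],e[1])))
Tz=R.from_rotvec([0,0,TY]).as_matrix();W=cloud(a)
for n,u,v in(("bay",337,80),("recess",335,160),("notch",335,215),("rim r",369,140),("divider",305,140)):
    q=np.nanmedian(W[v-3:v+4,u-1:u+2].reshape(-1,3),0);print(n,q.round(4),(Tz.T@(q-TC)).round(4))
# compartment inner edges at recess, rim
for n,uv,z in(("in left",(308.5,80),.036),("in right",(365,80),.036),("notchL",(324,205),.036),("notchR",(346,205),.036),("bay/recess",(335,121),.018),("recess/notch",(335,195),.018)):
    q=onz(a,uv,z);print(n,(Tz.T@(q-TC)).round(4))
# spatula
O,U=utensil();W=cloud(b);h=cv2.cvtColor(b["image"],cv2.COLOR_BGR2HSV)
L=(W-O)@U
m=np.zeros((400,640),bool);m[140:245,317:330]=1
p=L[m];p=p[np.isfinite(p).all(1)];print("handle top: z",np.median(p[:,2]),"slope z/x",np.polyfit(p[:,0],p[:,2],1),"std",p[:,2].std())
m[:]=0;m[40:115,293:353]=1;p=L[m];p=p[np.isfinite(p).all(1)];print("head top z",np.median(p[:,2]),np.polyfit(p[:,0],p[:,2],1))
def onu(uv,z):
    o,d=ray(b,uv);o=U.T@(o-O);d=U.T@d;return o+d*(z-o[2])/d[2]
for n,uv,z in(("handle L",(313,130),.016),("handle R",(334,130),.016),("handle L2",(314,240),.016),("handle R2",(332,240),.016),("tip L",(287,35),.006),("tip R",(359,37),.006),("head/handle start",(323,124),.016)):
    print(n,onu(uv,z).round(4))
# two-view triangulation of handle end via side/scene vs wrist
E
```

```text
corner [ 0.3672 -0.0979  0.036 ]
corner [ 0.513  -0.0688  0.036 ]
corner [ 0.5717 -0.3546  0.036 ]
corner [ 0.423  -0.3841  0.036 ]
centre [ 0.4687 -0.2264  0.036 ] sizes [np.float64(0.292), np.float64(0.149), np.float64(0.292), np.float64(0.152)]
yaw 11.030979408738695
yaw 11.610781615123669
bay [ 0.4771 -0.1248  0.0194] [0.0286 0.0975 0.0194]
recess [ 0.4994 -0.2398  0.0073] [ 0.0282 -0.0196  0.0073]
notch [ 0.5171 -0.3249  0.0194] [ 0.029  -0.1066  0.0194]
rim r [ 0.5447 -0.1983  0.0024] [0.0807 0.0123 0.0024]
divider [ 0.4484 -0.2132  0.0372] [-0.0167  0.0163  0.0372]
in left [-0.011   0.0972  0.036 ]
in right [0.0657 0.0973 0.036 ]
notchL [ 0.011  -0.0835  0.036 ]
notchR [ 0.0447 -0.0834  0.036 ]
bay/recess [0.0267 0.041  0.018 ]
recess/notch [ 0.0285 -0.0733  0.018 ]
handle top: z 0.01763102734277267 slope z/x [-0.00025021  0.01762983] std 0.0006596353969292691
head top z 0.007580474978399252 [-0.00065955  0.00751373]
handle L [-0.0648 -0.0055  0.016 ]
handle R [-0.0647  0.0125  0.016 ]
handle L2 [ 0.0395 -0.0056  0.016 ]
handle R2 [0.0395 0.0117 0.016 ]
tip L [-0.1397 -0.026   0.006 ]
tip R [-0.138   0.0324  0.006 ]
head/handle start [-0.0698  0.0031  0.016 ]
```

```bash
python3 - <<'E'
from h import *
from cell import manip
O,U=utensil();O=O+.0031*U[:,1];rv=tool_for(U,1)
g=O-.02*U[:,0]-.008*U[:,2]
manip.move_linear(g+.05*U[:,2],.15,rv);manip.move_linear(g,.06,rv);manip.dwell(.2)
s=manip.state();print(s["tool_pos"]-g,s["contact_force"])
manip.set_gripper(0.,25);s=manip.state();print(s["gripper_width"],s["grasp_force"],s["contact_force"])
manip.move_linear(g+.03*U[:,2],.05,rv);s=manip.state();print(s["gripper_width"],s["contact_force"],s["moment"])
manip.move_linear(g+.14*U[:,2],.15,rv);manip.dwell(.2);s=manip.state();print(s["clock"],s["gripper_width"],s["grasp_force"],s["contact_force"],s["moment"],s["tool_pos"])
c=wcap("w_held")
E
```

```text
[3.41143267e-05 2.15291344e-04 3.83099765e-04] [0.18623717 0.85852392 0.29256397]
0.019775727029308913 25.00008501112461 [-0.44476017  0.35682047  0.77153432]
0.01985057553507055 [-0.29127681 -0.45511353  0.0708747 ] [0.08844911 0.35543159 0.00107673]
19.2583 0.019592960295820767 24.999962020665407 [-0.51751379  0.48249132 -0.39570908] [0.06430823 0.4163561  0.03113264] [0.44154819 0.18800883 0.19909841]
```

View pics/w_held.png

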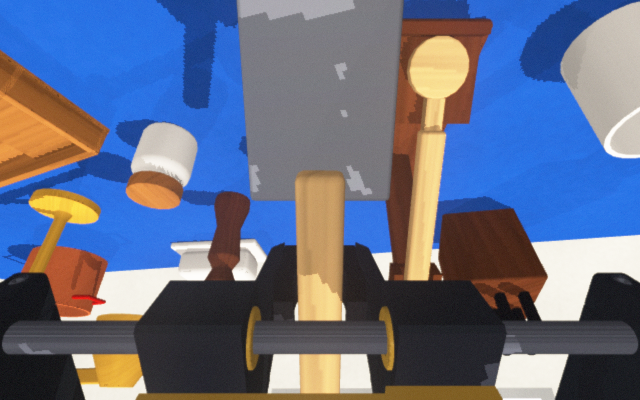

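The spatula is held straight between the fingers, with the handle at column 320 and the head edge at (250–390, 198), clear of the cradle. Next I'll check its tilt in the hand and carry it over the tray.

```bash
cat >>h.py <<'E'
def inhand(c):
    "held spatula's head face: in tool axes"
    K=c["intrinsics"];z=c["z_map"].astype(float);v,u=np.mgrid[:400,:640]
    p=np.stack([(u-K[0,2])/K[0,0]*z,(v-K[1,2])/K[1,1]*z,z],-1);T=c["T_tool_cam"];p=p@T[:3,:3].T+T[:3,3]
    m=np.zeros(z.shape,bool);m[30:165,262:382]=1;m&=(z>0)
    q=p[m];q=q[abs(q[:,2]-np.median(q[:,2]))<.02]
    A=np.c_[q[:,0],q[:,1],np.ones(len(q))];k=np.linalg.lstsq(A,q[:,2],rcond=None)[0]
    print("head face tool z = %.4f x + %.4f y + %.4f; at x=.08: %.4f"%(*k,k[0]*.08+k[2]))
    o,M=T[:3,3],T[:3,:3]
    for n,uv,zz in(("head inner L",(252,198),.002),("head inner R",(390,198),.002),("handle start L",(297,173),-.008),("handle start R",(342,173),-.008)):
        d=M@[(uv[0]-K[0,2])/K[0,0],(uv[1]-K[1,2])/K[1,1],1];print(n,(o+d*(zz-o[2])/d[2]).round(4))
E
python3 - <<'E'
from h import *
from cell import manip
inhand(pickle.load(open("w_held.pkl","rb")))
TC=np.array([.4685,-.2262,0])
Tz=R.from_rotvec([0,0,TY]).as_matrix();pr=down(Tz[:,0])
tgt=TC+Tz@[.028,.010,.010]
manip.move_pose([.42,.10,.28],pr)
manip.move_linear([.42,-.10,.22],.25)
manip.move_linear(tgt+[0,0,.09],.2);manip.dwell(.3)
s=manip.state();print(s["clock"],s["gripper_width"],s["contact_force"],s["tool_pos"]-tgt)
inhand(wcap("w_over"))
E
```

```text
head face tool z = 0.0002 x + 0.0018 y + -0.0157; at x=.08: -0.0156
head inner L [ 0.0321 -0.0325  0.002 ]
head inner R [0.0321 0.0341 0.002 ]
handle start L [ 0.0471 -0.0098 -0.008 ]
handle start R [ 0.0471  0.0099 -0.008 ]
22.4333 0.019787739502538593 [ 0.39318056 -0.73602666 -0.84010849] [0.00022944 0.0002082  0.09080154]
head face tool z = 0.0003 x + 0.0005 y + -0.0155; at x=.08: -0.0155
head inner L [ 0.0329 -0.0331  0.002 ]
head inner R [0.0328 0.0334 0.002 ]
handle start L [ 0.0479 -0.0105 -0.008 ]
handle start R [ 0.0479  0.0093 -0.008 ]
```

View pics/w_over.png

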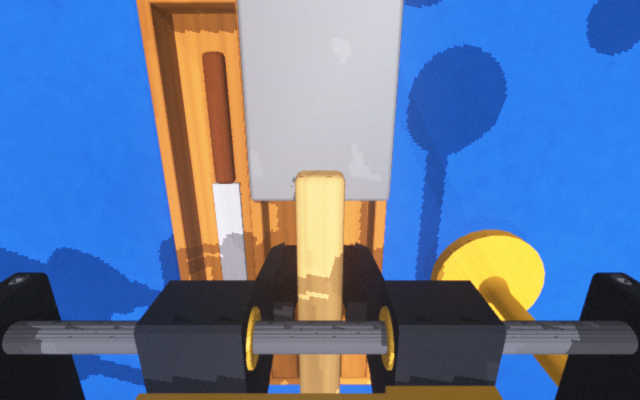

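Held level and centred over the compartment: the handle is at column 320 and the head at columns 240–400, in line with the bay. Now lowering it with a force check.

```bash
python3 - <<'E'
from h import *
from cell import manip
TC=np.array([.4685,-.2262,0])
Tz=R.from_rotvec([0,0,TY]).as_matrix()
tgt=TC+Tz@[.028,.010,.010]
manip.move_linear(tgt+[0,0,.02],.1);manip.move_linear(tgt+[0,0,.004],.04);manip.dwell(.2)
f=lambda:np.mean([(manip.dwell(.02),manip.state()["contact_force"][2])[1] for _ in range(8)])
f0=f();print("f0",f0)
for dz in np.arange(.003,-.0021,-.0005):
    manip.move_linear(tgt+[0,0,dz],.02);v=f();s=manip.state();print(round(dz,4),round(v-f0,2),s["tool_pos"][2].round(4),s["contact_force"][:2].round(1))
    if v-f0>1.5:break
print(manip.state()["clock"])
E
```

```text
f0 -0.7945745856350681
0.003 0.15 0.013 [ 1.1 -0.2]
0.0025 0.22 0.0125 [0.2 0.1]
0.002 -0.29 0.012 [-0.6 -0. ]
0.0015 0.47 0.0115 [-0.7 -0.1]
0.001 -0.32 0.011 [-0.4  0.4]
0.0005 0.33 0.0105 [-0.  -0.3]
0.0 -0.05 0.01 [0.9 0.6]
-0.0005 4.81 0.0098 [-2.   0.8]
27.2833
```

```bash
python3 - <<'E'
from h import *
from cell import manip,cams
p=manip.state()["tool_pos"]
manip.set_gripper(.023);manip.set_gripper(.032);manip.dwell(.2)
s=manip.state();print(s["gripper_width"],s["contact_force"])
manip.move_linear(p+[0,0,.05],.06);manip.move_linear(p+[0,0,.30],.25)
manip.move_linear([.43,-.13,.36],.2);manip.dwell(.3)
print(manip.state()["clock"])
c=wcap("w_end");s=cams.capture("side");scn=cams.capture("scene")
side=s["image"];cv2.imwrite("pics/end.png",np.vstack([np.hstack([cv2.resize(c["image"],(400,250)),cv2.resize(scn["image"],(400,250))]),cv2.resize(side[150:400,240:560],(448,350)).repeat(1,0) if 0 else cv2.copyMakeBorder(cv2.resize(side[140:390,240:570],(462,350)),0,0,0,338,cv2.BORDER_CONSTANT)]))
Tz=R.from_rotvec([0,0,TY]).as_matrix();TC=np.array([.4685,-.2262,0])
for n,k in(("wrist",c),("side",s),("scene",scn)):
    L=(cloud(k)-TC)@Tz
    for nm,b in(("head",(.01,.045,.07,.12)),("handle end",(.021,.035,-.12,-.085)),("handle mid",(.021,.035,-.05,.03))):
        m=(L[...,0]>b[0])&(L[...,0]<b[1])&(L[...,1]>b[2])&(L[...,1]<b[3])&(L[...,2]<.06)
        q=L[m];print(n,nm,m.sum(),np.median(q[:,2]).round(4) if m.any() else None)
E
```

```text
0.03194450220041498 [ 0.19146679 -0.13917464 -0.22122283]
31.2583
wrist head 782 0.0253
wrist handle end 113 0.0354
wrist handle mid 428 0.0354
side head 200 0.024
side handle end 82 0.0342
side handle mid 174 0.0338
scene head 38 0.0241
scene handle end 33 0.0345
scene handle mid 106 0.0323
```

View pics/end.png

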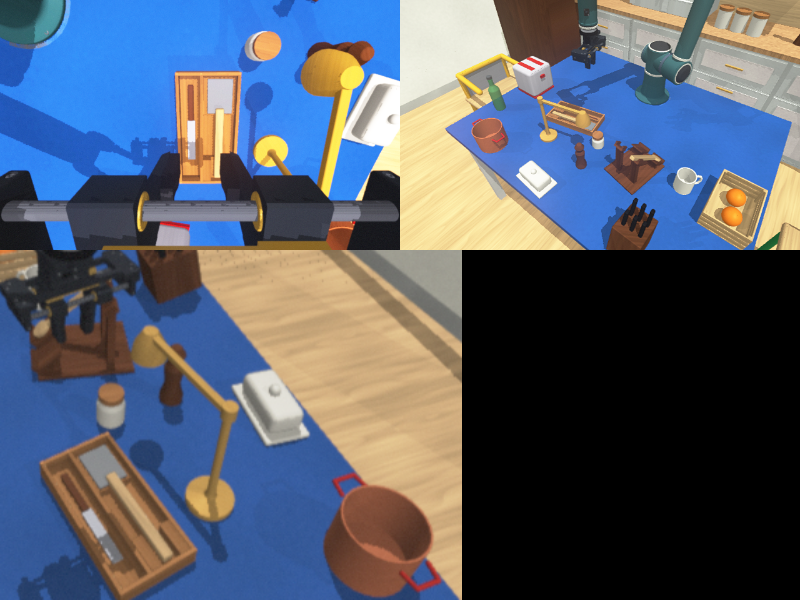

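The composite shows the spatula flat in the wide compartment, with its head in the bay at wrist tile (219,97) and the handle running into the notch. Head top is at 24 mm and handle top at 34 mm, as they should be. The lamp is parked along the back, nothing else has moved, and the gripper is clear.

```bash
python3 -c "
from cell import order
print(order.close_job())"
```

```text
the job is handed in; nothing more can be done
None
```

The lamp is parked at about 1.57 rad and the spatula lies flat in the tray's wide compartment; I handed the job in just after 31 s on the robot's clock, with nothing else visibly moved.

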